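Clamp a valve body in the cam fixture

ROBOT

A 6-joint arm with a two-finger parallel gripper is mounted at the origin on the work surface. World frame = base frame: x ahead of the robot, y to its left, z up, the work surface at z = 0. Lengths are in m, angles in degrees, forces in N, time in s.
With the tool pointing down it reaches from about 0.3 to 0.75 m from the base axis. Payload 8.5 kg.
Tool frame: the origin (TCP) lies at the very end of the fingers, on their centre line; the grasp point (between the pads) lies 19 mm behind it (env.hold_point_z is the distance from the TCP to the grasp point, in m); z points along the fingers, y is the line along which they close (so a half turn about z gives the same grasp; the last joint's range is limited). The gripper opens to 85 mm and grips with 20 to 120 N. Pads are 22 mm wide; open, the fingers measure 114 mm over their backs; the gripper's body (76 mm by 85 mm) begins 54 mm behind the grasp point. The pads swing forward as they close: fully open they stand 13 mm farther back than shut.
Start: joints at [59.742, 21.807, 74.336, -0, 83.858, -12.336], TCP at [0.169, 0.523, 0.231] pointing down, gripper open.
Joint ranges: [-178.18, 178.18], [-50.72, 133.34], [12.68, 142.11], [-81.47, 261.47], [9.98, 163.14], [-165.26, 165.26]. Speed limits (degrees/s): [136.94, 136.94, 180, 180, 180, 180].

INTERFACE

Orientations are given as a 3x3 rotation matrix whose columns are the frame's x, y, z axes.
In Python, from rig import env, optics gives the robot as it stands.
- The arm moves only by the shell command python3 -m jog 'ROWS' [OPENING] [FORCE]. ROWS is JSON, a list of rows, each an object with "linear": the shift along the tool's x, y, z in units of 40 mm (1.0 is 40 mm), a list of three; "roll": the turn about the tool's z in units of 5 degrees (1.0 is 5 degrees). A call has 1 to 12 rows; each row shifts and turns the commanded pose from where the row before left it, along the tool's axes as they then stand; what a row does not reach is not made up. A row lasts 1/12 s, in which the tool goes at most 41.7 mm and 7.16 degrees, less where a joint would pass 70% of its speed; a pose out of reach is approached as far as the arm can. A call is refused whole if a number of a shift passes 1 or a number of a turn 1, either way. A call with a gripper value outside its range is refused whole. OPENING is the opening, from -1 (shut) to 1 (fully open), set as the call begins (- or left out, the last holds). The fingers move at their own pace and stop on an object; FORCE is the grip in N (left out, the last holds). Time passes only in rows, so rows that do not move let the fingers close. It gives the time, the measured TCP pose, the force, the opening and the grip force at its end, in the units of the state.
- env.observe(): the state, without advancing time (a new reading comes with each control period).
- optics.get_image(name): name is "side" or "top" or "wrist"; returns the picture (420x560x3 uint8, red, green, blue); there is no depth.
- optics.calibration(name): a dict with "fov_y" (degrees; the focal length in pixels is half the picture's height over the tangent of half this angle, whatever the lens; pixels are square), "cx", "cy" (the principal point, pixels), "D" ([k1, k2, p1, p2, k3] as OpenCV has them; the pictures are not rectified), "T" (4x4, takes a point from camera to world coordinates). Camera axes: x right, y down, z forward; pixel columns grow to the right and rows downward; lengths in m; the calibration is good to about 2 mm. A picture is of the moment at which its call begins: read the wrist's pose just before it. calibration takes no time and is no camera call; for the wrist camera it gives the pose at the moment of the call.
- env.close_job(): hands the job in; it is judged then, once.
The state is a dict: "time_s": time; "q": joint angles; "qvel": joint speeds; "joint_efforts": joint torques, N m; "position": TCP position; "tool_rot": TCP orientation; "ft_force": force on the tool from outside, world axes, zero at the start; "wrist_torque": the same for the moment, N m; "grip_width": finger opening in m; "gripper_force": force on a finger pad.
Only numpy, scipy, OpenCV 4.12 (cv2) and the standard library are available. Lean on these libraries where they do the work, as an engineer would, in place of code of your own. Each camera call takes 0.05 s, during which the arm holds its last target. There are 200 camera calls.

TASK

Stand the aluminium valve body in the nest of the blue cam fixture, between the rubber seal and the steel anvil, and let go of it. Then turn the red crank anticlockwise (seen from above) until the roller has climbed the cam and rests in the cam's flat dwell, so that the seal stays pressed on the valve body by itself, and let go of the crank. Do not force the cam on past the flat, which would over-squeeze the valve body (at most 18 N at the seal), and leave the other things on the bench where they are.

Things in the scene. Friction and masses are not known exactly. Their poses are not given: they have to be found in the camera images.
- valve: Loose aluminium block 34 (its x) x 30 (its y) x 50 (z) mm, about 140 g, standing upright; a brass nipple 14 mm across and 8 mm high on top, a black port in the middle of both x faces. Origin: centre of its underside. Either x face may meet the seal. Best gripped across its y faces, 36 mm above its underside.
- fixture: Fixed blue base plate 250 x 110 x 15 mm carrying the mechanism. Origin: centre of its underside, z up; x points from the crank shaft to the anvil. In its frame (mm): shaft at x -70, nest centre x 62.5, both at y 0; block guiding the ram from x -12 to 18, 50 wide, top at z 58; the ram is in line between cam and nest.
- nest (a point): Centre of the nest floor (the plate's top, 15 mm above the bench), axes as the fixture. The valve body's x axis must lie along this x (either way round). Nest length 39 mm, from the rubber seal's face (ram back) to the anvil's. Beside it two low brass rails along x, 35 mm apart inside, 7 mm thick, tops 24 mm above the bench.
- anvil (a point): Middle of the top edge of the steel anvil's face, 60 mm above the bench, 19.5 mm from the nest centre; the anvil is 50 mm wide and 22 mm thick. The seal pushes the valve body against this face.
- shaft (a point): Point on the upright crank shaft's axis, 95 mm above the bench. The cam on it (16 mm thick steel disc, 40 mm above the bench, yellow line on top along the flat) is set against the crank differently every time, by up to 0.6 rad: the flat comes when the crank points 228 to 296 deg anticlockwise from the fixture's x, and must be found by feel.
- crank: Red crank arm. Origin on the shaft axis, 58 mm above the bench, z up, x to the knob. Arm top 69, hub top 76 mm above the bench. Starts unloaded, pointing 78 to 110 deg from the fixture's x; turn it anticlockwise from above. No load, then about 1.3 rad of rise with 2 to 9 N against the knob, then the load reverses over a small corner and pulls the crank into the flat.
- crank_knob (a point): Middle of the upright black knob, a free-spinning cylinder 22 mm across, from 71 to 115 mm above the bench, 80 mm from the shaft axis. This point: 95 mm above the bench. Let go within 0.2 rad of the flat's middle (no load at the knob), the crank settles and stays; on the rise it slips back. Beyond the middle the load against the knob grows again; at 10 N or 0.35 rad beyond it is too far.
- ram: Steel ram sliding along the fixture's x: brass roller on the cam, sprung rubber seal (24 mm across, 2.4 N/mm) 88 mm ahead. Origin: roller centre, 40 mm above the bench. Its x in the fixture's frame (mm): -45 back, -35 in the middle of the flat, -33.9 over the corner before the flat, up to -31 over the one beyond. A return spring (33 to 45 N) holds it to the cam.
- tape: Bystander: black roll of tape lying flat, 64 mm across, 20 mm high; origin: centre of its underside. Leave it alone.
- can: Bystander: spray can standing up, 56 mm across, 150 mm high; origin: centre of its underside. Leave it alone.
- hammer: Bystander: hammer lying flat beyond the fixture; origin under the middle. Leave it alone.

How it is judged (in metres and radians):
On the way, in this order (a step that is already met when the one before it is completed fails the run):
1. the valve body stands upright in the nest, let go, while the ram is still back (x of valve in the frame of fixture between 0.056 and 0.069 m and y of valve in the frame of fixture between -0.006 and 0.006 m and z of valve in the frame of fixture below 0.0175 m and angle between valve's own z axis and vertical below 0.1 rad and contact force between the fingers and valve below 0.1 N and x of ram in the frame of fixture below -0.0425 m), for 0.2 s.
2. the crank has brought the ram forward and the seal presses on the valve body (contact force between ram and valve above 8 N and x of ram in the frame of fixture above -0.0367 m), for 0.2 s.
At the end, for the whole second after the job is handed in: The released crank rests with the roller in the flat (ram 34.1 to 36.2 mm behind the fixture origin along x), the seal presses the valve body with 8 to 16 N, and it stands upright on the nest floor (2.5 mm), within 6 mm of the nest centre line and 0.12 rad of the fixture axis (x of ram in the frame of fixture between -0.0362 and -0.0341 m and contact force between ram and valve between 8 and 16 N and x of valve in the frame of fixture between 0.056 and 0.069 m and y of valve in the frame of fixture between -0.006 and 0.006 m and z of valve in the frame of fixture below 0.0175 m and angle between valve's own z axis and vertical below 0.1 rad and angle between the x axis of valve and the x axis of fixture, either way round below 0.12 rad and angular speed of crank below 0.1 rad/s and linear speed of valve below 0.02 m/s); the robot touches nothing.
It fails at once if the valve body is over-squeezed: more than 18 N at the seal (contact force between ram and valve above 18 N).
It fails at once if a bystander (tape, can or hammer) is moved by more than 30 mm (distance of any of tape, can, hammer from where it was at the start of the episode above 0.03 m).
It also fails if it takes over 72 s, if anything falls off the work surface, if the arm or the gripper's body presses on something with over 40 N, if the wrist force passes 120 N, or if a joint passes its speed limit or range.

## Working session

There is one attempt and no reset: what is moved stays moved. The work goes in short steps, Python scripts to look and compute and a shell command to move; the robot and the scene stay as the last step left them, time stands still between calls to the robot, and variables do not carry over. Pictures are saved under pics/ and viewed, at most 10 in all, crops included, and the job is handed in when it is done.

```bash
ls; mkdir -p pics; python3 - <<'E'
from rig import env, optics
import cv2
s=env.observe();print(s['time_s'],s['position'],s['tool_rot'],s['ft_force'],s['grip_width'],env.hold_point_z)
for n in("top","side"):
    c=optics.calibration(n);print(n,c)
    cv2.imwrite(f"pics/{n}0.png",optics.get_image(n)[:,:,::-1])
E
```

```text
pics
0.0 [0.16911135 0.52304662 0.2307436 ] [[-9.51455614e-01  3.07785190e-01 -7.00520514e-04]
 [ 3.07785845e-01  9.51454897e-01 -1.20502812e-03]
 [ 2.95623865e-04 -1.36214107e-03 -9.99999029e-01]] [-0.11292667 -0.06271858  0.39583388] 0.0855139213787703 0.0187
top {'fov_y': 50.675036170477725, 'cx': 282.76547902987943, 'cy': 206.1811090984045, 'D': array([-0.10406965,  0.        ,  0.        ,  0.        ,  0.        ]), 'T': array([[-4.52497541e-04, -9.86093193e-01,  1.66192687e-01,
         4.32967954e-01],
       [-9.99952499e-01,  2.06427306e-03,  9.52562716e-03,
         7.19972231e-03],
       [-9.73622319e-03, -1.66180482e-01, -9.86047288e-01,
         1.23794195e+00],
       [ 0.00000000e+00,  0.00000000e+00,  0.00000000e+00,
         1.00000000e+00]])}
side {'fov_y': 52.04157726176791, 'cx': 276.96877147601583, 'cy': 203.0462872536512, 'D': array([-0.12176202,  0.        ,  0.        ,  0.        ,  0.        ]), 'T': array([[-0.95546437, -0.20025825,  0.21675901,  0.43706025],
       [-0.29472758,  0.6847513 , -0.6665218 ,  0.61572367],
       [-0.01494952, -0.70072269, -0.7132771 ,  0.76301849],
       [ 0.        ,  0.        ,  0.        ,  1.        ]])}
```

View pics/top0.png

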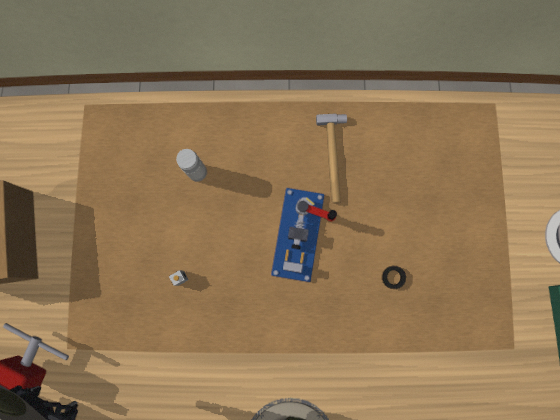

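View pics/side0.png

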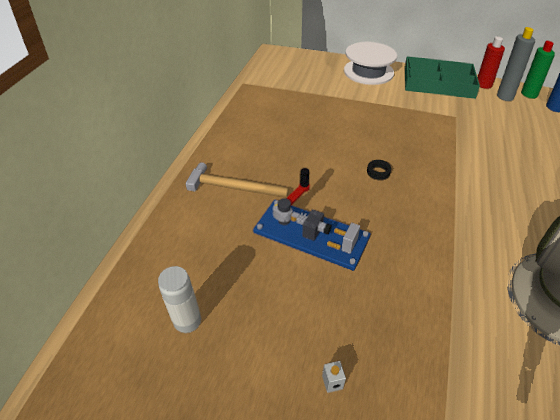

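```bash
cat > h.py <<'E'
import numpy as np, cv2
from rig import env, optics
def K(c):
    f=210/np.tan(np.radians(c['fov_y']/2)); return np.array([[f,0,c['cx']],[0,f,c['cy']],[0,0,1]])
def unproj(c,px,z):
    p=cv2.undistortPoints(np.array(px,float).reshape(-1,1,2),K(c),c['D']).reshape(-1,2)
    d=np.c_[p,np.ones(len(p))]@c['T'][:3,:3].T; o=c['T'][:3,3]
    z=np.broadcast_to(z,len(p)); return o+d*((z-o[2])/d[:,2])[:,None]
def proj(c,P):
    T=np.linalg.inv(c['T']); return cv2.projectPoints(np.array(P,float).reshape(-1,1,3),cv2.Rodrigues(T[:3,:3])[0],T[:3,3],K(c),c['D'])[0].reshape(-1,2)
E
python3 - <<'E'
from h import *
for n in("top","side"):
    im=cv2.imread(f"pics/{n}0.png"); c=optics.calibration(n)
    h=cv2.cvtColor(im,cv2.COLOR_BGR2HSV)
    m=((h[...,0]>100)&(h[...,0]<125)&(h[...,1]>150)&(h[...,2]>50)).astype(np.uint8)
    nn,l,st,_=cv2.connectedComponentsWithStats(m); k=1+np.argmax(st[1:,4])
    ys,xs=np.where(m*0+(m>0) & (np.abs(np.indices(m.shape)[1]-310)<90)&(np.abs(np.indices(m.shape)[0]-235)<60))
    P=unproj(c,np.c_[xs,ys],0.015)
    r=cv2.minAreaRect(np.float32(P[:,:2]*1000)); print(n,st[k],r)
a=cv2.imread("pics/top0.png");b=cv2.imread("pics/side0.png")
R=lambda i,x,y,w,h,s:cv2.resize(i[y:y+h,x:x+w],None,fx=s,fy=s,interpolation=cv2.INTER_CUBIC)
L=np.vstack([R(a,265,180,80,110,4)[:400],np.zeros((0,320,3),np.uint8)])
big=np.hstack([R(a,265,182,80,104,5)[:520],R(a,160,262,40,30,10)[:300].repeat(1,0) if 0 else np.vstack([R(a,160,262,40,30,10),R(b,310,352,40,30,10)[:220]])])
print(big.shape);cv2.imwrite("pics/crop1.png",big)
cv2.imwrite("pics/crop2.png",R(b,245,160,132,110,5.4))
E
```

```text
top [ 273  189   50   92 2085] ((561.4456176757812, -22.673736572265625), (105.4139404296875, 244.4737091064453), 80.38746643066406)
side [ 254  202  116   68 2415] ((562.3743896484375, -15.763435363769531), (114.25403594970703, 247.7754669189453), 80.09717559814453)
(520, 800, 3)
```

View pics/crop1.png

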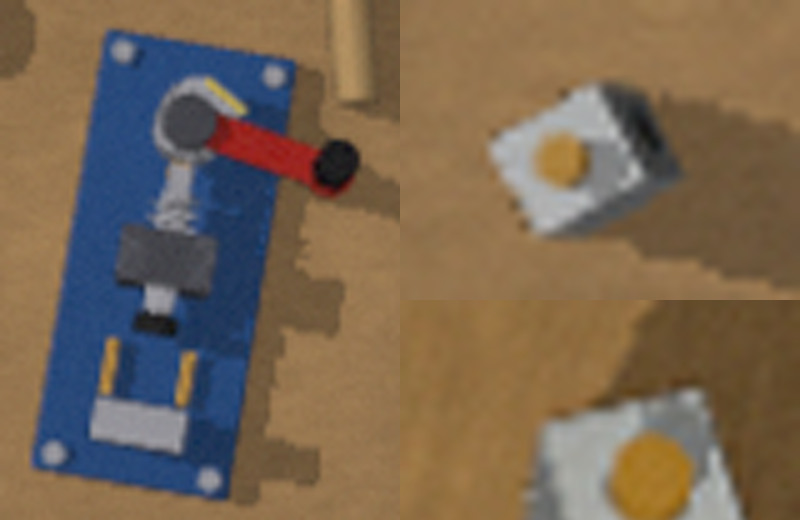

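```bash
python3 - <<'E'
from h import *
np.set_printoptions(precision=4,suppress=True)
c=optics.calibration("top")
v=unproj(c,[[169,277],[180,270.2],[184,280],[174,285.7]],0.05);print(v,v.mean(0))
print(unproj(c,[[176,278]],.058))
# fixture bolts etc: crop/5+offset
f=lambda p:np.array(p)/5+[265,182]
print(unproj(c,f([[107,31],[295,65],[225,498],[34,466]]),.015))
print("shaft,knob",unproj(c,f([[188,121],[336,160]]),[.076,.115]))
print("anvil top",unproj(c,f([[97,400],[187,412],[183,450],[92,438]]),.06))
w=optics.calibration("wrist");s=env.observe();R=s['tool_rot']
print(w['fov_y'],w['cx'],w['cy'],w['D']);print(R.T@(w['T'][:3,3]-s['position']),R.T@w['T'][:3,:3])
E
```

```text
[[0.4416 0.3233 0.05  ]
 [0.4599 0.294  0.05  ]
 [0.4339 0.2824 0.05  ]
 [0.4186 0.309  0.05  ]] [0.4385 0.3022 0.05  ]
[[0.439  0.3022 0.058 ]]
[[ 0.6904  0.0088  0.015 ]
 [ 0.6707 -0.0968  0.015 ]
 [ 0.4304 -0.0551  0.015 ]
 [ 0.4479  0.0491  0.015 ]]
shaft,knob [[ 0.6286 -0.0343  0.076 ]
 [ 0.6017 -0.1085  0.115 ]]
anvil top [[ 0.482   0.0143  0.06  ]
 [ 0.4756 -0.0332  0.06  ]
 [ 0.4556 -0.0309  0.06  ]
 [ 0.462   0.017   0.06  ]]
66.17346135809545 273.77737980928543 209.21993747294565 [-0.0527  0.      0.      0.      0.    ]
[ 0.0747 -0.0007 -0.1434] [[ 0.0001 -0.9564 -0.292 ]
 [ 1.     -0.0001  0.0007]
 [-0.0007 -0.292   0.9564]]
```

```bash
python3 -m jog '[{"linear":[-0.9,-0.353,0]},{"linear":[-0.9,-0.353,0]},{"linear":[-0.9,-0.353,0]},{"linear":[-0.9,-0.353,0]},{"linear":[-0.9,-0.353,0]},{"linear":[-0.9,-0.353,0]},{"linear":[-0.9,-0.353,0]},{"linear":[-0.9,-0.353,0]},{"linear":[-0.9,-0.353,0]},{"linear":[0,0,0],"roll":1},{"linear":[0,0,0],"roll":1},{"linear":[0,0,0],"roll":1}]' 1 && python3 -m jog '[{"linear":[0,0,0],"roll":1},{"linear":[0,0,0],"roll":1},{"linear":[0,0,0],"roll":1},{"linear":[0,0,0],"roll":1},{"linear":[0,0,0],"roll":1},{"linear":[0,0,0]},{"linear":[0,0,0]},{"linear":[0,0,0]}]'
python3 - <<'E'
from h import *
s=env.observe();print(s['position'],s['tool_rot'])
c=optics.calibration("wrist");im=optics.get_image("wrist")[:,:,::-1].copy();cv2.imwrite("pics/w1.png",im)
np.save("w1T.npy",c['T'])
print(proj(c,[[.4386,.3022,.05]]))
E
```

```text
[0.16911235 0.52309639 0.23079   ] [[-9.51489308e-01  3.07681178e-01 -6.23738596e-04]
 [ 3.07681697e-01  9.51488739e-01 -1.07368211e-03]
 [ 2.63128473e-04 -1.21351000e-03 -9.99999229e-01]]
[[180.87592819 419.95224958]]invalid input
```

View pics/w1.png

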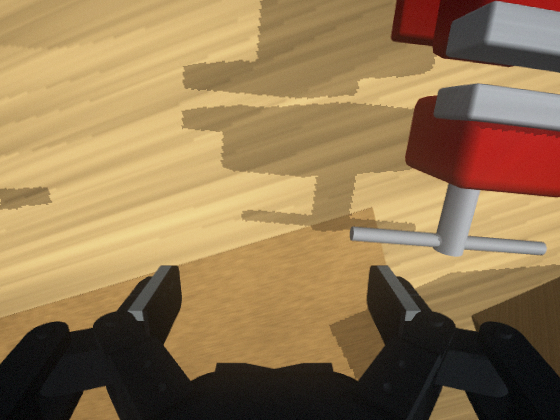

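The move was refused, presumably because every row needs both keys. The picture shows only the bench edge and the red vise, with no valve.

```bash
python3 -m jog '[{"linear":[-0.9,-0.353,0],"roll":0},{"linear":[-0.9,-0.353,0],"roll":0},{"linear":[-0.9,-0.353,0],"roll":0},{"linear":[-0.9,-0.353,0],"roll":0},{"linear":[-0.9,-0.353,0],"roll":0},{"linear":[-0.9,-0.353,0],"roll":0},{"linear":[-0.9,-0.353,0],"roll":0},{"linear":[-0.9,-0.353,0],"roll":0},{"linear":[-0.9,-0.353,0],"roll":0},{"linear":[0,0,0],"roll":1},{"linear":[0,0,0],"roll":1},{"linear":[0,0,0],"roll":1}]' 1 && python3 -m jog '[{"linear":[0,0,0],"roll":1},{"linear":[0,0,0],"roll":1},{"linear":[0,0,0],"roll":1},{"linear":[0,0,0],"roll":1},{"linear":[0,0,0],"roll":1},{"linear":[0,0,0],"roll":0},{"linear":[0,0,0],"roll":0},{"linear":[0,0,0],"roll":0}]'
python3 - <<'E'
from h import *
s=env.observe();print(s['position'],s['tool_rot'])
c=optics.calibration("wrist");im=optics.get_image("wrist")[:,:,::-1].copy();cv2.imwrite("pics/w2.png",im)
np.save("w2T.npy",c['T'])
print(proj(c,[[.4386,.3022,.05]]))
E
```

```text
time_s: 1.15
position: [0.4389, 0.302, 0.2309]
tool_rot: [[-0.836, 0.548, -0.001], [0.548, 0.836, -0.0], [0.001, -0.001, -1.0]]
ft_force: [-0.4, -0.9, -0.0]
grip_width: 0.0854
gripper_force: 0.0
time_s: 1.82
position: [0.4384, 0.3027, 0.2312]
tool_rot: [[-0.533, 0.846, -0.0], [0.846, 0.533, -0.0], [0.0, -0.0, -1.0]]
ft_force: [-0.3, -0.4, -0.1]
grip_width: 0.0853
gripper_force: 0.0
[0.43836669 0.30266271 0.2312201 ] [[-5.33216025e-01  8.45979095e-01 -2.04570295e-04]
 [ 8.45979120e-01  5.33216015e-01 -1.01481956e-04]
 [ 2.32285443e-05 -2.27174003e-04 -9.99999974e-01]]
[[274.33851403 186.766222  ]]
```

View pics/w2.png

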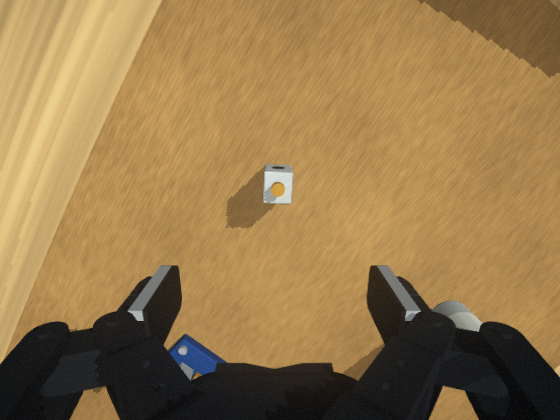

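The valve top spans about (264–293, 172–204), with the nipple at (278,189) and the tool well aligned. I'll measure it more precisely.

```bash
python3 - <<'E'
from h import *
np.set_printoptions(precision=4,suppress=True)
s=env.observe();R=s['tool_rot'];c=optics.calibration("wrist")
im=cv2.imread("pics/w2.png");h=cv2.cvtColor(im,cv2.COLOR_BGR2HSV)
sub=np.zeros(h.shape[:2],bool);sub[160:212,255:300]=1
m=sub&(h[...,1]<60)&(h[...,2]>165)
nip=sub&(h[...,1]>180)&(h[...,2]>170)
ys,xs=np.where(m);print(len(xs),cv2.minAreaRect(np.float32(np.c_[xs,ys])))
P=unproj(c,np.c_[xs,ys],.05);r=cv2.minAreaRect(np.float32(P[:,:2]*1000));print(r)
ys,xs=np.where(nip);n=unproj(c,np.c_[xs,ys],.058);print('nip',n.mean(0),xs.mean(),ys.mean())
for t in (np.r_[np.array(r[0])/1000,0],n.mean(0)):
    d=R.T@(t-s['position']);print('tool shift units',d/.04)
E
```

```text
627 ((278.0, 184.5), (37.0, 28.0), 90.0)
((440.6730651855469, 305.9919738769531), (28.786020278930664, 39.074039459228516), 31.707612991333008)Traceback (most recent call last):
  File "<stdin>", line 10, in <module>
  File "h.py", line 6, in unproj
    p=cv2.undistortPoints(np.array(px,float).reshape(-1,1,2),K(c),c['D']).reshape(-1,2)
      ~~~~~~~~~~~~~~~~~~~^^^^^^^^^^^^^^^^^^^^^^^^^^^^^^^^^^^^^^^^^^^^^^^^
cv2.error: OpenCV(4.12.0) /io/opencv/modules/calib3d/src/undistort.dispatch.cpp:347: error: (-215:Assertion failed) CV_IS_MAT(_src) && CV_IS_MAT(_dst) && (_src->rows == 1 || _src->cols == 1) && (_dst->rows == 1 || _dst->cols == 1) && _src->cols + _src->rows - 1 == _dst->rows + _dst->cols - 1 && (CV_MAT_TYPE(_src->type) == CV_32FC2 || CV_MAT_TYPE(_src->type) == CV_64FC2) && (CV_MAT_TYPE(_dst->type) == CV_32FC2 || CV_MAT_TYPE(_dst->type) == CV_64FC2) in function 'cvUndistortPointsInternal'
```

```bash
python3 - <<'E'
from h import *
np.set_printoptions(precision=4,suppress=True)
s=env.observe();R=s['tool_rot'];c=optics.calibration("wrist")
t=np.vstack([unproj(c,[[264,172],[293,172],[292,204],[263.5,203.5]],.05).mean(0),unproj(c,[[278,189]],.058)])
print(t,(t-s['position'])@R/.04)
E
```

```text
[[0.4427 0.3031 0.05  ]
 [0.442  0.3038 0.058 ]] [[-0.0482  0.0985  4.531 ]
 [-0.0245  0.0926  4.331 ]]
```

```bash
python3 -m jog '[{"linear":[-0.03,0.095,0.9],"roll":0},{"linear":[0,0,0.9],"roll":0},{"linear":[0,0,0.9],"roll":0},{"linear":[0,0,0.9],"roll":0},{"linear":[0,0,0.9],"roll":0},{"linear":[0,0,0.55],"roll":0},{"linear":[0,0,0.3],"roll":0},{"linear":[0,0,0],"roll":0},{"linear":[0,0,0],"roll":0}]' 1 && python3 -m jog '[{"linear":[0,0,0],"roll":0},{"linear":[0,0,0],"roll":0},{"linear":[0,0,0],"roll":0},{"linear":[0,0,0],"roll":0},{"linear":[0,0,0],"roll":0},{"linear":[0,0,0],"roll":0},{"linear":[0,0,0],"roll":0},{"linear":[0,0,0],"roll":0},{"linear":[0,0,0],"roll":0},{"linear":[0,0,0],"roll":0}]' -1 40
```

```text
time_s: 2.62
position: [0.4424, 0.3037, 0.0173]
tool_rot: [[-0.532, 0.847, -0.001], [0.847, 0.532, -0.0], [0.0, -0.001, -1.0]]
ft_force: [-0.5, -0.5, 0.1]
grip_width: 0.0856
gripper_force: 0.0
time_s: 3.45
position: [0.4425, 0.3038, 0.0181]
tool_rot: [[-0.531, 0.847, 0.001], [0.847, 0.531, 0.0], [-0.0, 0.001, -1.0]]
ft_force: [-1.3, 0.1, 6.3]
grip_width: 0.0299
gripper_force: 39.3
```

```bash
python3 -m jog '[{"linear":[0,0,-0.3],"roll":0},{"linear":[0,0,-0.9],"roll":0},{"linear":[0,0,-0.9],"roll":0},{"linear":[0,0,-0.9],"roll":0},{"linear":[0,0,-0.9],"roll":0},{"linear":[0,0,-0.6],"roll":0},{"linear":[-0.878,-0.154,0],"roll":0},{"linear":[-0.878,-0.154,0],"roll":0},{"linear":[-0.878,-0.154,0],"roll":0},{"linear":[-0.878,-0.154,0],"roll":0},{"linear":[-0.878,-0.154,0],"roll":0}]' && python3 -m jog '[{"linear":[-0.878,-0.154,0],"roll":0},{"linear":[-0.878,-0.154,0],"roll":0},{"linear":[-0.878,-0.154,0],"roll":0},{"linear":[-0.878,-0.154,0],"roll":0},{"linear":[-0.878,-0.154,0],"roll":0},{"linear":[0,0,0],"roll":-0.968},{"linear":[0,0,0],"roll":-0.968},{"linear":[0,0,0],"roll":-0.968},{"linear":[0,0,0],"roll":-0.968},{"linear":[0,0,0],"roll":-0.968}]' && python3 -m jog '[{"linear":[0,0,0],"roll":-0.968},{"linear":[0,0,0],"roll":-0.968},{"linear":[0,0,0],"roll":-0.968},{"linear":[0,0,0],"roll":-0.968},{"linear":[0,0,0],"roll":-0.968},{"linear":[0,0,0],"roll":0},{"linear":[0,0,0],"roll":0},{"linear":[0,0,0],"roll":0}]'
python3 - <<'E'
from h import *
s=env.observe();c=optics.calibration("wrist");im=optics.get_image("wrist")[:,:,::-1].copy();cv2.imwrite("pics/w3.png",im)
u=np.array([-.986,.167,0]);v=np.array([-.167,-.986,0]);n=np.array([.4983,-.0131,0])
print(proj(c,[n+[0,0,.015],n+.0195*u+[0,0,.06],n+.0195*u+.025*v+[0,0,.06],n+.0195*u-.025*v+[0,0,.06]]))
E
```

```text
time_s: 4.37
position: [0.5095, 0.1369, 0.1973]
tool_rot: [[-0.531, 0.847, -0.0], [0.847, 0.531, -0.0], [0.0, -0.0, -1.0]]
ft_force: [0.5, 1.2, -0.9]
grip_width: 0.0295
gripper_force: 39.6
time_s: 5.2
position: [0.5763, -0.0267, 0.197]
tool_rot: [[-0.834, 0.552, -0.001], [0.552, 0.834, 0.0], [0.001, -0.0, -1.0]]
ft_force: [-0.2, -0.1, -1.6]
grip_width: 0.0296
gripper_force: 39.5
time_s: 5.87
position: [0.5765, -0.0266, 0.1972]
tool_rot: [[-0.986, 0.168, -0.0], [0.168, 0.986, 0.0], [0.0, 0.0, -1.0]]
ft_force: [0.0, 0.5, -2.0]
grip_width: 0.0299
gripper_force: 39.5
[[274.40798197 106.54268543]
 [274.55363487  81.0302768 ]
 [244.00421741  81.10840524]
 [305.0970712   81.07673417]]
```

View pics/w3.png

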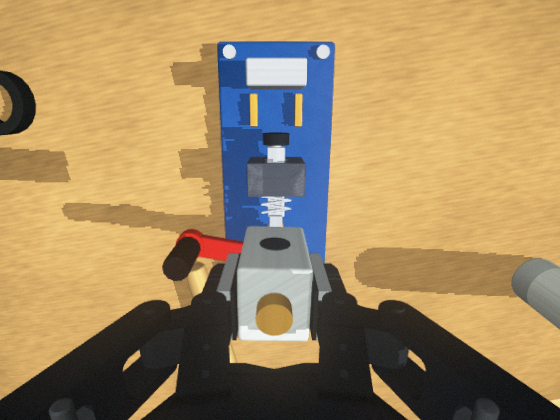

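The fixture is well aligned in the image: anvil about (247–307, 58–85), rails at x≈254 and 298, seal at (276,138). I'll zoom in to refine the nest.

```bash
python3 - <<'E'
import cv2
im=cv2.imread("pics/w3.png")[35:155,210:345];cv2.imwrite("pics/w3c.png",cv2.resize(im,None,fx=5,fy=5,interpolation=cv2.INTER_CUBIC)[:600])
E
```

```text
(no output)
```

View pics/w3c.png

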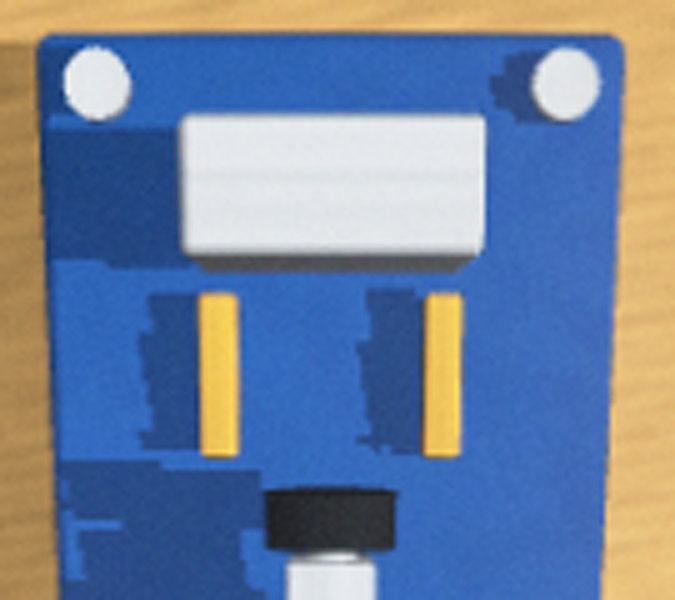

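```bash
python3 - <<'E'
from h import *
np.set_printoptions(precision=4,suppress=True)
s=env.observe();R=s['tool_rot'];c=optics.calibration("wrist");p=s['position']
f=lambda a:np.array(a)/5+[210,35]
L=["anvilL","anvilR","railL0","railL1","railR0","railR1","seal","plateTL","plateTR"]
P=unproj(c,f([[183,253],[484,253],[220,292],[220,457],[443,292],[443,457],[331,489],[42,36],[622,37]]),[.06,.06]+[.024]*4+[.052]+[.015]*2)
for l,q in zip(L,(P-p)@R*1000):print(l,q)
E
```

```text
anvilL [ 95.2524 -22.7881 137.2668]
anvilR [ 95.2787  26.6508 137.2659]
railL0 [ 90.9482 -18.8676 173.2655]
railL1 [ 60.8938 -19.3416 173.2574]
railR0 [ 90.9667  22.6898 173.2648]
railR1 [ 60.906   23.2927 173.2567]
seal [ 56.6467   1.66   145.2559]
plateTL [136.9208 -51.6659 182.2785]
plateTR [136.8249  55.6787 182.2767]
```

```bash
python3 - <<'E'
from h import *
np.set_printoptions(precision=2,suppress=True)
im=cv2.imread("pics/w3.png");h=cv2.cvtColor(im,cv2.COLOR_BGR2HSV)
s=env.observe();R=s['tool_rot'];c=optics.calibration("wrist");p=s['position']
m=np.zeros(h.shape[:2],bool);m[285:340,245:305]=1
m&=(h[...,1]>150)&(h[...,2]>90);ys,xs=np.where(m);print(xs.min(),xs.max(),ys.min(),ys.max())
zt=p[2]+.033
P=unproj(c,[[(xs.min()+xs.max())/2,ys.max()-18],[248,228],[306,228],[237,333],[311,333],[238,282],[312,282]],[zt+.008]+[zt-.0]*6)
print((P-p)@R*1000)
E
```

```text
257 291 304 334
[[  2.03  -0.53 -41.  ]
 [ 33.96 -10.02 -32.99]
 [ 33.95  11.15 -32.99]
 [-11.9  -15.67 -33.  ]
 [-11.92  14.65 -33.  ]
 [ 11.74 -14.42 -33.  ]
 [ 11.73  14.16 -33.  ]]
```

```bash
python3 - <<'E'
import cv2
im=cv2.imread("pics/w3.png")[215:355,215:335];cv2.imwrite("pics/w3d.png",cv2.resize(im,None,fx=4,fy=4,interpolation=cv2.INTER_CUBIC))
E
```

```text
(no output)
```

View pics/w3d.png

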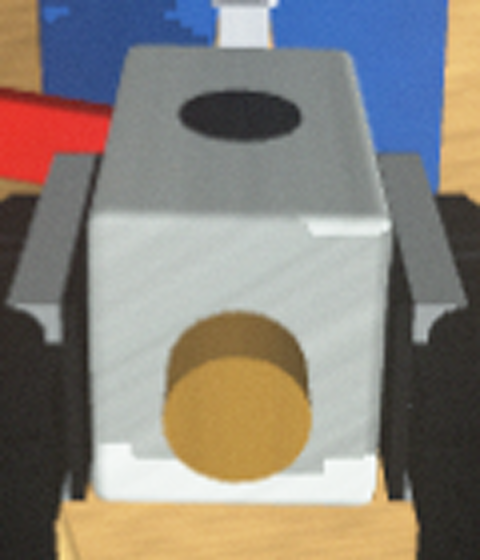

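```bash
python3 - <<'E'
from h import *
np.set_printoptions(precision=2,suppress=True)
s=env.observe();R=s['tool_rot'];c=optics.calibration("wrist");p=s['position']
f=lambda a:np.array(a)/4+[215,215]
zt=p[2]+.033
P=unproj(c,f([[237,419],[92,218],[388,218],[95,500],[375,500]]),[zt+.008]+[zt]*4)
print((P-p)@R*1000)
E
```

```text
[[  0.38  -0.44 -41.  ]
 [ 17.12 -14.24 -33.  ]
 [ 17.11  13.96 -33.  ]
 [-15.39 -15.08 -33.  ]
 [-15.4   13.85 -33.  ]]
```

```bash
python3 -m jog '[{"linear":[0.94,0.03,0],"roll":0},{"linear":[0.94,0.03,0],"roll":0},{"linear":[0,0,0.9],"roll":0},{"linear":[0,0,0.9],"roll":0},{"linear":[0,0,0.9],"roll":0},{"linear":[0,0,0.6],"roll":0},{"linear":[0,0,0.4],"roll":0},{"linear":[0,0,0],"roll":0},{"linear":[0,0,0],"roll":0}]' && python3 -m jog '[{"linear":[0,0,0.07],"roll":0},{"linear":[0,0,0.07],"roll":0},{"linear":[0,0,0.05],"roll":0},{"linear":[0,0,0],"roll":0},{"linear":[0,0,0],"roll":0}]'
```

```text
time_s: 6.67
position: [0.5029, -0.0119, 0.0493]
tool_rot: [[-0.986, 0.166, -0.001], [0.166, 0.986, 0.0], [0.001, 0.0, -1.0]]
ft_force: [0.8, -0.2, -1.2]
grip_width: 0.0296
gripper_force: 39.4
time_s: 7.08
position: [0.5029, -0.0118, 0.042]
tool_rot: [[-0.986, 0.165, 0.0], [0.165, 0.986, -0.0], [-0.0, -0.0, -1.0]]
ft_force: [-0.0, -0.5, -1.5]
grip_width: 0.0297
gripper_force: 39.5
```

```bash
python3 -m jog '[{"linear":[0,0,0.05],"roll":0},{"linear":[0,0,0.05],"roll":0},{"linear":[0,0,0.05],"roll":0},{"linear":[0,0,0],"roll":0},{"linear":[0,0,0],"roll":0}]'
```

```text
time_s: 7.5
position: [0.5027, -0.0118, 0.0356]
tool_rot: [[-0.986, 0.165, -0.0], [0.165, 0.986, 0.0], [0.0, 0.0, -1.0]]
ft_force: [-0.1, 0.1, -2.3]
grip_width: 0.0295
gripper_force: 39.5
```

Below the rail tops with no contact force. I'll lower the rest of the way.

```bash
python3 -m jog '[{"linear":[0,0,0.03],"roll":0},{"linear":[0,0,0.03],"roll":0},{"linear":[0,0,0],"roll":0},{"linear":[0,0,0],"roll":0}]'
```

```text
time_s: 7.83
position: [0.5028, -0.0118, 0.0333]
tool_rot: [[-0.986, 0.165, -0.0], [0.165, 0.986, 0.0], [0.0, 0.0, -1.0]]
ft_force: [-0.9, -0.2, -1.5]
grip_width: 0.03
gripper_force: 39.6
```

```bash
python3 -m jog '[{"linear":[0,0,0.02],"roll":0},{"linear":[0,0,0],"roll":0},{"linear":[0,0,0],"roll":0}]' && python3 -m jog '[{"linear":[0,0,0],"roll":0},{"linear":[0,0,0],"roll":0},{"linear":[0,0,0],"roll":0},{"linear":[0,0,0],"roll":0},{"linear":[0,0,0],"roll":0},{"linear":[0,0,0],"roll":0},{"linear":[0,0,0],"roll":0},{"linear":[0,0,0],"roll":0}]' 1 && python3 -m jog '[{"linear":[0,0,-0.5],"roll":0},{"linear":[0,0,-0.9],"roll":0},{"linear":[0,0,-0.9],"roll":0},{"linear":[0,0,-0.9],"roll":0},{"linear":[-0.9,0,0],"roll":0},{"linear":[-0.9,0,0],"roll":0},{"linear":[0,0,0],"roll":0},{"linear":[0,0,0],"roll":0}]'
python3 - <<'E'
from h import *
np.set_printoptions(precision=2,suppress=True)
s=env.observe();c=optics.calibration("wrist");im=optics.get_image("wrist")[:,:,::-1].copy();cv2.imwrite("pics/w4.png",im);cv2.imwrite("pics/w4c.png",cv2.resize(im[20:280,110:410],None,fx=2.3,fy=2.3,interpolation=cv2.INTER_CUBIC))
E
```

```text
time_s: 8.08
position: [0.5029, -0.0118, 0.033]
tool_rot: [[-0.986, 0.165, 0.001], [0.165, 0.986, -0.0], [-0.001, -0.0, -1.0]]
ft_force: [-1.9, -0.2, 4.9]
grip_width: 0.0296
gripper_force: 40.1
time_s: 8.75
position: [0.5028, -0.0118, 0.0325]
tool_rot: [[-0.986, 0.165, -0.0], [0.165, 0.986, 0.0], [0.0, -0.0, -1.0]]
ft_force: [-0.3, -0.0, -0.0]
grip_width: 0.0854
gripper_force: 0.0
time_s: 9.42
position: [0.5745, -0.0239, 0.1598]
tool_rot: [[-0.986, 0.165, -0.001], [0.165, 0.986, 0.0], [0.001, 0.0, -1.0]]
ft_force: [-0.7, -0.3, 0.1]
grip_width: 0.0852
gripper_force: 0.0
```

View pics/w4c.png

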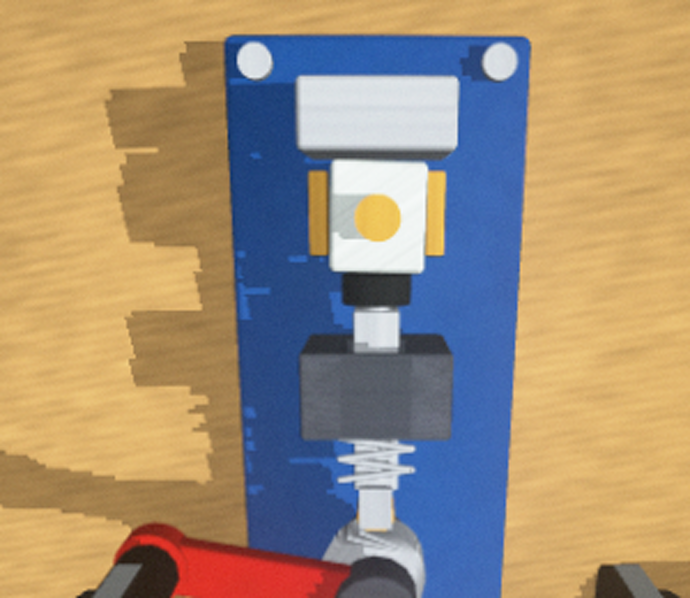

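The valve stands in the nest, touching neither rail and just clear of the seal. Next is the crank: go to the knob and turn the tool so the fingers straddle it tangentially.

```bash
python3 -m jog '[{"linear":[-0.377,-0.658,0],"roll":0},{"linear":[-0.377,-0.658,0],"roll":0},{"linear":[-0.377,-0.658,0],"roll":0},{"linear":[0,0,0],"roll":1},{"linear":[0,0,0],"roll":1},{"linear":[0,0,0],"roll":1},{"linear":[0,0,0],"roll":1},{"linear":[0,0,0],"roll":1},{"linear":[0,0,0],"roll":1},{"linear":[0,0,0],"roll":1},{"linear":[0,0,0],"roll":1},{"linear":[0,0,0],"roll":1}]' >/dev/null && python3 -m jog '[{"linear":[0,0,0],"roll":1},{"linear":[0,0,0],"roll":1},{"linear":[0,0,0],"roll":1},{"linear":[0,0,0],"roll":1},{"linear":[0,0,0],"roll":1},{"linear":[0,0,0],"roll":1},{"linear":[0,0,0],"roll":1},{"linear":[0,0,0],"roll":1},{"linear":[0,0,0],"roll":1},{"linear":[0,0,0],"roll":1},{"linear":[0,0,0],"roll":1},{"linear":[0,0,0],"roll":1}]' >/dev/null && python3 -m jog '[{"linear":[0,0,0],"roll":1},{"linear":[0,0,0],"roll":1},{"linear":[0,0,0],"roll":1},{"linear":[0,0,0],"roll":0},{"linear":[0,0,0],"roll":0}]'
python3 - <<'E'
from h import *
s=env.observe();c=optics.calibration("wrist");im=optics.get_image("wrist")[:,:,::-1].copy();cv2.imwrite("pics/w5.png",im)
print(s['q'],proj(c,[[.606,-.1093,.115],[.6334,-.0341,.076]]))
h=cv2.cvtColor(im,cv2.COLOR_BGR2HSV);m=((h[...,0]<8)|(h[...,0]>172))&(h[...,1]>150)&(h[...,2]>60)
ys,xs=np.where(m);print(len(xs),cv2.minAreaRect(np.float32(np.c_[xs,ys])) if len(xs) else 0)
E
```

```text
time_s: 11.88
position: [0.6047, -0.1088, 0.1606]
tool_rot: [[0.634, 0.773, -0.001], [0.773, -0.634, 0.0], [-0.0, -0.001, -1.0]]
ft_force: [0.3, 0.6, 0.6]
grip_width: 0.0855
gripper_force: 0.0
[-2.12230074e+01  3.13953667e+01  7.00389723e+01 -1.23030744e-03
  7.86020450e+01  1.81450402e+01] [[276.01384467 233.21262934]
 [236.87144391 108.17388997]]
2256 ((263.2236328125, 173.21456909179688), (103.08067321777344, 33.52217102050781), 71.76750946044922)
```

View pics/w5.png

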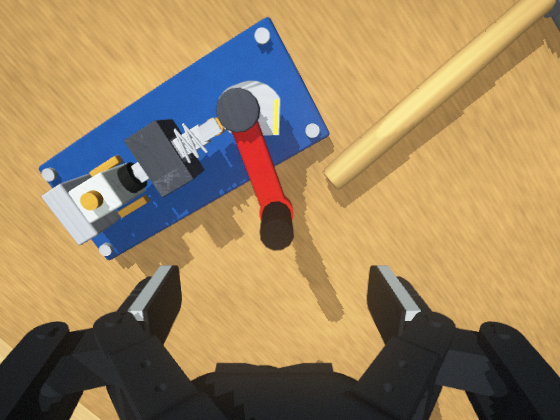

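The knob top is at (277,234), about where predicted, and the hub is at (239,109). The yellow flat line runs from about (277,97) to (277,135), which lets me predict the dwell angle.

```bash
python3 - <<'E'
from h import *
np.set_printoptions(precision=4,suppress=True)
c=optics.calibration("wrist");s=env.observe();R=s['tool_rot']
im=cv2.imread("pics/w5.png");h=cv2.cvtColor(im,cv2.COLOR_BGR2HSV)
m=np.zeros(h.shape[:2],bool);m[85:145,262:292]=1;m&=(h[...,0]>22)&(h[...,0]<34)&(h[...,1]>170)&(h[...,2]>120)
ys,xs=np.where(m);P=unproj(c,np.c_[xs,ys],.048)
l=cv2.fitLine(np.float32(P[:,:2]),cv2.DIST_L2,0,.001,.001).ravel();print(len(xs),xs.min(),xs.max(),ys.min(),ys.max())
S=unproj(c,[[238.7,109.5]],.076)[0];Kn=unproj(c,[[277,233]],.115)[0];print('shaft',S,'knob',Kn)
mid=P.mean(0);a=lambda v:np.degrees(np.arctan2(v[1],v[0]))
S2=np.array([.6334,-.0341,0])
for q in(S,S2):print('crank',a(Kn-q),np.linalg.norm((Kn-q)[:2]),'flatdir',a(mid-q),'dist',np.linalg.norm((mid-q)[:2]))
print('line',a(l[:2]))
print('knob in tool mm',(Kn-s['position'])@R*1000)
E
```

```text
85 274 277 100 133
shaft [ 0.634  -0.0356  0.076 ] knob [ 0.6067 -0.1097  0.115 ]
crank -110.18438996945453 0.07888314496234912 flatdir -48.37526747964044 dist 0.02563059595948826
crank -109.43798895695956 0.080124870104408 flatdir -49.63220147117946 dist 0.02714047488706801
line 49.244537
knob in tool mm [ 0.5913  2.0109 45.558 ]
```

```bash
python3 -m jog '[{"linear":[0.015,0.05,0],"roll":0.824},{"linear":[0,0,0],"roll":0.824},{"linear":[0,0,0],"roll":0.824},{"linear":[0,0,0],"roll":0.824},{"linear":[0,0,0],"roll":0.824},{"linear":[0,0,0.7],"roll":0},{"linear":[0,0,0.7],"roll":0},{"linear":[0,0,0.6],"roll":0},{"linear":[0,0,0],"roll":0},{"linear":[0,0,0],"roll":0}]' && python3 -m jog '[{"linear":[0,0,0],"roll":0},{"linear":[0,0,0],"roll":0},{"linear":[0,0,0],"roll":0},{"linear":[0,0,0],"roll":0},{"linear":[0,0,0],"roll":0},{"linear":[0,0,0],"roll":0},{"linear":[0,0,0],"roll":0},{"linear":[0,0,0],"roll":0}]' -0.39 20
```

```text
time_s: 12.77
position: [0.6069, -0.1097, 0.0802]
tool_rot: [[0.866, 0.499, -0.002], [0.499, -0.866, 0.001], [-0.001, -0.002, -1.0]]
ft_force: [-0.7, -0.3, -0.0]
grip_width: 0.0851
gripper_force: 0.0
time_s: 13.43
position: [0.6073, -0.1099, 0.0806]
tool_rot: [[0.867, 0.498, 0.0], [0.498, -0.867, -0.0], [-0.0, 0.0, -1.0]]
ft_force: [-0.1, 0.2, -0.5]
grip_width: 0.0261
gripper_force: 0.0
```

```bash
cat > st.py <<'E'
from h import *
s=env.observe();S=np.array([.6337,-.0347]);d=s['position'][:2]-S
phi=np.degrees(np.arctan2(d[1],d[0]))%360;R=s['tool_rot']
t=np.array([-d[1],d[0]])/np.hypot(*d);f=s['ft_force']
print('t%.2f phi %.1f rel %.1f r %.1f Ftan %.1f Frad %.1f Fz %.1f theta %.1f q6 %.1f z %.4f w %.1f'%(s['time_s'],phi,(phi-170.4)%360,1000*np.hypot(*d),f[:2]@t,f[:2]@d/np.hypot(*d),f[2],np.degrees(np.arctan2(R[1,1],R[0,1])),s['q'][5],s['position'][2],1000*s['grip_width']))
E
python3 -m jog '[{"linear":[0.118,0.129,0],"roll":-1},{"linear":[0.118,0.129,0],"roll":-1},{"linear":[0.118,0.129,0],"roll":-1},{"linear":[0.118,0.129,0],"roll":-1},{"linear":[0.118,0.129,0],"roll":-1},{"linear":[0.118,0.129,0],"roll":-1},{"linear":[0.118,0.129,0],"roll":-1},{"linear":[0.118,0.129,0],"roll":-1},{"linear":[0.118,0.129,0],"roll":-1},{"linear":[0.118,0.129,0],"roll":-1},{"linear":[0,0,0],"roll":0},{"linear":[0,0,0],"roll":0}]' >/dev/null; python3 st.py
```

```text
t14.43 phi 300.6 rel 130.2 r 80.7 Ftan 0.3 Frad 0.1 Fz 0.7 theta -10.2 q6 -8.4 z 0.0803 w 25.8
```

```bash
python3 -m jog '[{"linear":[0.118,0.129,0],"roll":-1},{"linear":[0.118,0.129,0],"roll":-1},{"linear":[0.118,0.129,0],"roll":-1},{"linear":[0.118,0.129,0],"roll":-1},{"linear":[0.118,0.129,0],"roll":-1},{"linear":[0.118,0.129,0],"roll":-1},{"linear":[0.118,0.129,0],"roll":-1},{"linear":[0.118,0.129,0],"roll":-1},{"linear":[0.118,0.129,0],"roll":-1},{"linear":[0.118,0.129,0],"roll":-1},{"linear":[0,0,0],"roll":0},{"linear":[0,0,0],"roll":0}]' >/dev/null; python3 st.py
cat > red.py <<'E'
from h import *
S=np.array([.6337,-.0347])
for n in("wrist","side"):
    c=optics.calibration(n);im=optics.get_image(n)[:,:,::-1].copy();h=cv2.cvtColor(im,cv2.COLOR_BGR2HSV)
    m=((h[...,0]<8)|(h[...,0]>172))&(h[...,1]>150)&(h[...,2]>50);ys,xs=np.where(m)
    if len(xs)<5:continue
    P=unproj(c,np.c_[xs,ys],.069)[:,:2]-S;P=P[np.hypot(*P.T)<.1]
    if len(P)<5:continue
    d=P.mean(0);print(n,len(P),'arm rel',(np.degrees(np.arctan2(d[1],d[0]))-170.4)%360,1000*np.hypot(*d))
E
python3 red.py
```

```text
t15.43 phi 349.9 rel 179.5 r 81.2 Ftan -1.4 Frad -0.8 Fz 0.2 theta 39.6 q6 -53.0 z 0.0805 w 25.9
wrist 5071 arm rel 180.88019239782383 43.46833163811839
side 230 arm rel 186.95474224307884 46.06841850848313
```

```bash
python3 -m jog '[{"linear":[0.118,0.126,0],"roll":-1},{"linear":[0.118,0.126,0],"roll":-1},{"linear":[0.118,0.126,0],"roll":-1},{"linear":[0.118,0.126,0],"roll":-1},{"linear":[0.118,0.126,0],"roll":-1},{"linear":[0.118,0.126,0],"roll":-1},{"linear":[0,0,0],"roll":0},{"linear":[0,0,0],"roll":0}]' >/dev/null; python3 st.py;python3 -m jog '[{"linear":[0.118,0.126,0],"roll":-1},{"linear":[0.118,0.126,0],"roll":-1},{"linear":[0.118,0.126,0],"roll":-1},{"linear":[0.118,0.126,0],"roll":-1},{"linear":[0,0,0],"roll":0},{"linear":[0,0,0],"roll":0}]' >/dev/null; python3 st.py
```

```text
t16.20 phi 18.4 rel 208.0 r 79.9 Ftan -3.6 Frad -3.6 Fz 0.3 theta 69.7 q6 -79.9 z 0.0805 w 25.9
t16.70 phi 38.1 rel 227.7 r 78.9 Ftan -4.0 Frad -3.5 Fz -0.9 theta 89.7 q6 -98.2 z 0.0806 w 26.1
```

```bash
python3 -m jog '[{"linear":[0.114,0.131,0],"roll":-1},{"linear":[0.114,0.131,0],"roll":-1},{"linear":[0.114,0.131,0],"roll":-1},{"linear":[0.114,0.131,0],"roll":-1},{"linear":[0,0,0],"roll":0},{"linear":[0,0,0],"roll":0}]' >/dev/null; python3 st.py;python3 -m jog '[{"linear":[0.114,0.131,0],"roll":-1},{"linear":[0.114,0.131,0],"roll":-1},{"linear":[0.114,0.131,0],"roll":-1},{"linear":[0,0,0],"roll":0},{"linear":[0,0,0],"roll":0}]' >/dev/null; python3 st.py; python3 red.py
```

```text
t17.20 phi 58.2 rel 247.8 r 79.1 Ftan -3.7 Frad -2.9 Fz -1.5 theta 109.7 q6 -116.9 z 0.0806 w 26.3
t17.62 phi 73.1 rel 262.7 r 79.2 Ftan -4.6 Frad -2.8 Fz -2.8 theta 124.7 q6 -131.4 z 0.0806 w 25.9
wrist 4901 arm rel 263.30768619686467 43.445770850782296
side 115 arm rel 269.281483522464 50.41996130446866
```

Still rising. I'll take smaller steps from here.

```bash
python3 -m jog '[{"linear":[0.057,0.0655,0],"roll":-0.5},{"linear":[0.057,0.0655,0],"roll":-0.5},{"linear":[0,0,0],"roll":0},{"linear":[0,0,0],"roll":0}]' >/dev/null; python3 st.py;python3 -m jog '[{"linear":[0.057,0.0655,0],"roll":-0.5},{"linear":[0.057,0.0655,0],"roll":-0.5},{"linear":[0,0,0],"roll":0},{"linear":[0,0,0],"roll":0}]' >/dev/null; python3 st.py;python3 -m jog '[{"linear":[0.057,0.0655,0],"roll":-0.5},{"linear":[0,0,0],"roll":0},{"linear":[0,0,0],"roll":0}]' >/dev/null; python3 st.py
```

```text
t18.05 phi 77.1 rel 266.7 r 78.1 Ftan -9.5 Frad -8.4 Fz -4.5 theta 129.7 q6 -136.3 z 0.0807 w 26.3
t18.38 phi 82.7 rel 272.3 r 78.7 Ftan -5.1 Frad -4.0 Fz -3.4 theta 134.7 q6 -141.3 z 0.0806 w 26.0
t18.63 phi 85.8 rel 275.4 r 79.6 Ftan -2.7 Frad -2.9 Fz -1.4 theta 137.2 q6 -143.8 z 0.0807 w 26.1
```

```bash
python3 -m jog '[{"linear":[0.057,0.0655,0],"roll":-0.5},{"linear":[0,0,0],"roll":0},{"linear":[0,0,0],"roll":0}]' >/dev/null; python3 st.py;python3 red.py; python3 -m jog '[{"linear":[0.057,0.0655,0],"roll":-0.5},{"linear":[0,0,0],"roll":0},{"linear":[0,0,0],"roll":0}]' >/dev/null; python3 st.py;python3 red.py
```

```text
t18.88 phi 88.6 rel 278.2 r 80.1 Ftan -0.7 Frad 0.1 Fz 0.0 theta 139.7 q6 -146.3 z 0.0806 w 25.8
wrist 4938 arm rel 279.58492717546875 43.742067216383774
side 51 arm rel 277.80539617005536 85.5429791309519
t19.23 phi 91.2 rel 280.8 r 80.4 Ftan 1.4 Frad 1.2 Fz 1.3 theta 142.3 q6 -148.9 z 0.0805 w 26.0
wrist 4997 arm rel 286.0765839774271 43.795972234731344
side 53 arm rel 284.4715467159188 87.24286366997917
```

The load has reversed, so the corner is passed. I'll follow it gently into the flat until the force vanishes.

```bash
python3 -m jog '[{"linear":[0.057,0.0655,0],"roll":-0.5},{"linear":[0,0,0],"roll":0},{"linear":[0,0,0],"roll":0}]' >/dev/null; python3 st.py;python3 red.py; python3 -m jog '[{"linear":[0.057,0.0655,0],"roll":-0.5},{"linear":[0,0,0],"roll":0},{"linear":[0,0,0],"roll":0}]' >/dev/null; python3 st.py;python3 red.py
```

```text
t19.58 phi 93.6 rel 283.2 r 80.1 Ftan 1.2 Frad 1.6 Fz -0.1 theta 144.8 q6 -151.4 z 0.0805 w 26.0
wrist 4989 arm rel 288.3405636716496 43.80270905045446
side 50 arm rel 286.04335962765253 88.51277300166869
t19.93 phi 95.8 rel 285.4 r 79.7 Ftan -0.3 Frad -0.0 Fz 0.1 theta 147.3 q6 -154.0 z 0.0806 w 25.9
wrist 4988 arm rel 289.9159875246344 44.0393013475969
side 54 arm rel 287.25392398454164 87.66025053774908
```

No load at the knob, and the arm angle (about 290°) matches the predicted flat. I'll open, wait, lift off and check.

```bash
python3 -m jog '[{"linear":[0,0,0],"roll":0},{"linear":[0,0,0],"roll":0},{"linear":[0,0,0],"roll":0},{"linear":[0,0,0],"roll":0},{"linear":[0,0,0],"roll":0},{"linear":[0,0,0],"roll":0},{"linear":[0,0,0],"roll":0},{"linear":[0,0,0],"roll":0}]' 1 >/dev/null; python3 st.py;python3 red.py; python3 -m jog '[{"linear":[0,0,-0.5],"roll":0},{"linear":[0,0,-0.9],"roll":0},{"linear":[0,0,-0.9],"roll":0},{"linear":[0,0,0],"roll":0},{"linear":[0,0,0],"roll":0},{"linear":[0,0,0],"roll":0},{"linear":[0,0,0],"roll":0}]';python3 red.py
python3 - <<'E'
from h import *
c=optics.calibration("wrist");im=optics.get_image("wrist")[:,:,::-1].copy();cv2.imwrite("pics/w6.png",im)
h=cv2.cvtColor(im,cv2.COLOR_BGR2HSV)
m=(h[...,0]>22)&(h[...,0]<34)&(h[...,1]>170)&(h[...,2]>100)
ys,xs=np.where(m);P=unproj(c,np.c_[xs,ys],.048);k=np.hypot(P[:,0]-.6337,P[:,1]+.0347)<.04;P=P[k]
print(len(P))
if len(P)>10:
    l=cv2.fitLine(np.float32(P[:,:2]),cv2.DIST_L2,0,.001,.001).ravel();print('line angle',np.degrees(np.arctan2(l[1],l[0])),'want 80.4 mod 180',P.mean(0))
E
```

```text
t20.70 phi 96.0 rel 285.6 r 79.9 Ftan 0.4 Frad -0.6 Fz -0.2 theta 147.4 q6 -154.1 z 0.0805 w 85.7
wrist 5001 arm rel 290.26975855147526 43.93622685406694
side 92 arm rel 290.1083215267991 72.62644187989152
time_s: 21.38
position: [0.6247, 0.0448, 0.171]
tool_rot: [[-0.539, -0.842, -0.003], [-0.842, 0.539, 0.0], [0.001, 0.003, -1.0]]
ft_force: [-0.1, -0.8, -0.8]
grip_width: 0.0854
gripper_force: 0.0
wrist 2095 arm rel 289.6389631634219 44.29776091182927
side 141 arm rel 290.5217435826584 57.70533020837648
92
line angle 76.06163 want 80.4 mod 180 [ 0.60808376 -0.02487583  0.048     ]
```

```bash
python3 - <<'E'
from h import *
c=optics.calibration("wrist");im=cv2.imread("pics/w6.png");h=cv2.cvtColor(im,cv2.COLOR_BGR2HSV)
u=np.array([-.986,.167,0]);n=np.array([.5028,-.0118,0]);p=proj(c,[n+[0,0,.073]])[0];print(p)
m=((h[...,0]>12)&(h[...,0]<30)&(h[...,1]>150)&(h[...,2]>150)).astype(np.uint8)
N,l,st,ce=cv2.connectedComponentsWithStats(m)
for k in range(1,N):
    if 20<st[k,4]<2000 and np.hypot(*(ce[k]-p))<80:
        q=unproj(c,[ce[k]],.073)[0];d=q-n;print(st[k,4],ce[k],'along',1000*(d@u),'across',1000*(d[:2]@[-.167,-.986]))
w=((h[...,1]<50)&(h[...,2]>140)).astype(np.uint8);N,l,st,ce=cv2.connectedComponentsWithStats(w)
for k in range(1,N):
    if st[k,4]>150 and np.hypot(*(ce[k]-p))<70:
        ys,xs=np.where(l==k);P=unproj(c,np.c_[xs,ys],.065);print(cv2.minAreaRect(np.float32(P[:,:2]*1000)))
E
```

```text
[377.39032819  55.04763904]
243 [351.01646091  37.57201646] along -13.323788686232831 across 17.559276018660913
318 [380.57232704  52.29559748] along 2.6462224885913868 across 0.8590044307166533
249 [367.80321285  87.64658635] along -13.268046341797161 across -17.96548718904397
((490.61810302734375, -10.65766716003418), (48.83461380004883, 54.23914337158203), 78.93487548828125)
((538.63671875, -18.23111343383789), (14.677579879760742, 17.550691604614258), 79.949462890625)
((476.57012939453125, 29.97480010986328), (9.203147888183594, 10.668004035949707), 58.454105377197266)
```

The nipple now sits 2.6 mm along x, which is what the valve pressed against the anvil should give (2.5 mm), and 0.9 mm off centre. The crank is at rest in the flat, so I'm handing in.

```bash
python3 -c "
from rig import env
print(env.close_job())"
```

```text
the job is handed in; nothing more can be done
None
```

I stood the valve body in the nest and turned the crank into the flat. After I let go, the camera images showed the crank staying put and the valve body against the anvil. I handed the job in at about 21 s, but the system gave no verdict, and I could not measure the seal force directly.

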